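Press an exhibit box shut in a bar clamp

ROBOT

A 6-joint arm with a two-finger parallel gripper is mounted at the origin on the work surface. World frame = base frame: x ahead of the robot, y to its left, z up, the work surface at z = 0. Lengths are in mm, angles in rad, forces in N, time in s.
With the tool pointing down it reaches from about 300 to 825 mm from the base axis. Payload 5.4 kg.
Tool frame: the origin (TCP) lies midway between the tips of the shut fingers; the grasp point (between the pads) lies 19 mm behind it; y points along the fingers, x is the direction in which the jaws open and shut, and the axes are right-handed (so a half turn about y gives the same grasp; the last joint's range is limited). The gripper opens to 92 mm and grips with 3 to 60 N. Pads are 20 mm wide; open, the fingers measure 128 mm over their backs; the gripper's body (75 mm by 189 mm) begins 69 mm behind the grasp point.
Start: joints at [-1.55, 0.158, 1.597, -0, 1.386, -0.21], TCP at [131.512, -559.741, 185.801] pointing down, gripper open.
Joint ranges: [-2.91, 2.91], [-0.94, 2.29], [0.18, 2.7], [-1.29, 4.43], [0.17, 2.64], [-3, 3]. Speed limits (rad/s): [2.57, 2.57, 3.14, 3.14, 3.14, 3.14].

INTERFACE

Orientations are given as a rotation vector (axis times angle).
In Python, from bench import state, grab_frame, calibration, finish_job, cut_out, pinpoint gives the robot as it stands.
- The arm moves only by the tool play_rows, never from a script. Its argument "targets" is text: rows parted by semicolons, each of 5 numbers parted by spaces: the gripper's target within -1 to 1 (fully open at 1, half-way at 0, shut at -1), then the shift along the tool's x, y, z scaled (see below), then the turn about the tool's y scaled (see below). In form: grip dx dy dz twist; .... A call has exactly 5 rows; each row is the pose to reach, as a shift and turn from the pose commanded when the call began, along the tool's axes at that moment; what a row does not reach only later rows make up. The controller multiplies each number of a shift by 20 cm and each number of a turn by 90 degrees. A row lasts 1/12 s, in which the tool goes at most 41.7 mm and 7.16 degrees, less where a joint would pass 70% of its speed; a pose out of reach is approached as far as the arm can. A call with a number of a shift or a turn outside -1 to 1 is refused whole. A call with a gripper value outside its range is refused whole. The fingers move at their own pace and stop on an object; "force" is the grip in N (left out, the last holds). Time passes only in rows, so rows that repeat a pose let the fingers close, or fill a call up. It gives the time, the measured TCP pose, the force and the opening at its end, in the units of the state.
- state(): the state, without advancing time (a new reading comes with each control period).
- grab_frame(name): name is "scene" or "top" or "wrist"; returns (picture, depth): 420x560x3 uint8, red, green, blue; 420x560 float32, mm along the optical axis (not along the pixel's ray), 0 where there is no reading.
- calibration(name): a dict with "fov_y" (degrees; the focal length in pixels is half the picture's height over the tangent of half this angle, whatever the lens; pixels are square), "cx", "cy" (the principal point, pixels), "camera_from_world" (4x4, takes a point from world to camera coordinates). Camera axes: x right, y up, looking along -z (the intrinsics and any distortion apply to the point x, -y, -z); pixel columns grow to the right and rows downward; lengths in mm; the calibration is good to about 2 mm. The wrist camera is an equidistant fisheye: a pixel r from the principal point sees the ray r / f radians off the axis. A picture is of the moment at which its call begins: read the wrist's pose just before it. calibration takes no time and is no camera call; for the wrist camera it gives the pose at the moment of the call.
- finish_job(): hands the job in, once; it reports no verdict.
Trained networks look in the newest picture that a camera, given by its name, has taken for a name from the list of things; names that differ only in an ending like _2 or _b are one class to them, and where a whole thing is asked for, a point or a joint stands for the part that bears it (a point fixed in the world has none). Each returns a list of dicts, best first, with "confidence" (0 to 1); they miss things now and then, are a little off and sometimes report something else, mostly with a low value. They report only what shows in the picture. A call takes as long as a camera call.
- cut_out(camera, name): "region" (420x560 bool, what is visible of it) and "position" ([column, row] in pixels, amid what is visible of it).
- pinpoint(camera, name): "position" ([column, row] in pixels: a listed point, or the origin of a listed thing).
The state is a dict: "time_s": time; "qpos": joint angles; "qvel": joint speeds; "joint_torque": joint torques, N m; "ee_pos": TCP position; "eef_rot": TCP orientation; "contact_force": force on the tool from outside, world axes, zero at the start; "ft_torque": the same for the moment, N m; "width": finger opening in mm.
Only numpy, scipy, OpenCV 4.12 (cv2) and the standard library are available. Lean on these libraries where they do the work, as an engineer would, in place of code of your own. Each camera call takes 0.05 s, during which the arm holds its last target.

TASK

The tray of the blue exhibit box in the bar clamp still sticks out of its sleeve. Pump the clamp's trigger until the jaw has pushed the tray fully home and bears firmly on it without crushing the box (the trigger pushes back with about 12 N while the tray slides; once it is home press on to about 18 N, well below 24 N), then press the release lever and slide the jaw all the way back, leaving the closed box where it lies. Work only the clamp, never press on it harder than about 25 N, do not touch the box, and leave the other things on the table alone.

Things in the scene. Friction and masses are not known exactly. Their poses are not given: they have to be found in the camera images.
- clamp: bar clamp on a fixed plywood plank (440 x 100 x 20 mm). Origin under the plank, below the bar's centre line; x along the steel bar from trigger to fixed jaw, z up. At its +x end a wooden bed 30 mm up, with low guides, carries the exhibit box in front of the upright fixed jaw. The teal sliding jaw, a dark handle behind it (to -x), rides on the bar
- fixed_jaw (a point): middle of the fixed jaw's face, at 160 mm along the clamp's x and 55 mm up; the box is pressed against it
- jaw (a joint): travel of the sliding jaw along the clamp's +x, m: 0 = on its rear stop (pad face 190 mm from the fixed jaw), 0.105 = foremost; starts at 43 to 65 mm. A wedge lets it go forward but never back unless the release lever is held down; then it slides back with 4 to 6 N. Trigger, handle and release lever travel with it
- pad: black rubber pad on the front of the sliding jaw, 40 x 40 mm, springy (15 N/mm). Origin at table height in the plane of the pad's face
- jaw_pad (a point): middle of the pad's face, 56 mm above pad's origin
- trigger_top (a point): middle of the top face of the orange trigger plate (44 mm along the bar, 34 across), 190 mm behind the pad's face, 98 mm up when at rest. Press it straight down with closed fingertips; its spring lifts it again. Full travel 33 mm, then a hard stop, so end each stroke at about 29 mm. As it goes down it shifts at most 14 mm to -x against the jaw, while the jaw goes forward
- trigger (a joint): trigger angle, rad: 0 up, 0.38 fully pressed. The first 9 mm of a stroke are idle; a full stroke brings the jaw on 6 to 8 mm when free, 3 to 5 mm under load. Push-back at the plate: 3 to 6 N with the jaw or box running free, about 12 N while the tray slides in; with the tray home it rises 1 to 2 N per mm: at 15 N the jaw bears with 28 N, at 18 N 34 N, at 24 N 50 N
- release_top (a point): middle of the top of the orange release lever (42 mm along the bar, 34 across), 57 mm behind the pad's face, 70 mm up, in the gap between the jaw's upright (33 mm to +x, 85 mm high) and a ridge of its housing (25 mm to -x, 87 mm high). Press it straight down (2 to 5 N, up to 12 N to free it under load; 9 mm to a hard stop, free from half-way) and, keeping it down, push to -x to slide the jaw back
- case: the exhibit box, loose on the bed: blue sleeve 90 mm long (x), 60 wide, 50 high, origin under the sleeve's centre, x as the clamp's. It starts 1 to 7 mm short of the fixed jaw and is first pushed against it. About 0.5 kg with its tray
- case_tray (a joint): how far the grey tray with its white end plate (6 mm thick, 60 x 47 mm, facing the sliding jaw) stands out of the sleeve, m: 0 = fully home, end plate against the sleeve; starts at 8 to 15 mm; about 20 N to push
- spare_case: bystander: a closed box like the one in the clamp, lying beside the clamp; origin under its centre
- screwdriver: bystander: screwdriver lying beside the clamp
- jar_a: bystander: green glass jar, 72 mm wide, 110 mm high, origin under its centre
- jar_b: bystander: amber glass jar, 72 mm wide, 110 mm high, origin under its centre
- carton: bystander: tan carton 90 x 140 x 70 mm, origin under its centre
- torch: bystander: black torch standing on its head, 38 mm wide, 115 mm high, origin under its centre
- tape_tin: bystander: yellow round tin, 64 mm wide, 30 mm high, origin under its centre

How it is judged (in metres and radians):
On the way, in this order (a step that is already met when the one before it is completed fails the run):
1. the tray is fully home (within 1.5 mm) with the jaw's pad bearing on it with at least 26 N (value of joint case_tray below 0.0015 m and contact force between pad and case above 26 N), for 0.2 s.
2. the jaw is fully back (within 8 mm of its rear stop) (value of joint jaw below 0.008 m), for 0.2 s.
At the end, for the whole second after the job is handed in: The tray is home within 2 mm, the jaw is back within 8 mm of its rear stop and still, the trigger is up, and the closed box lies level and at rest on the bed within 15 mm of where it lay (value of joint case_tray below 0.002 m and value of joint jaw below 0.008 m and value of joint trigger below 0.04 rad and distance of case from where it was at the start of the episode below 0.015 m and angle between case's own z axis and vertical below 0.05 rad and linear speed of case below 0.01 m/s and velocity of joint jaw below 0.01 m/s); the robot touches nothing.
It fails at once if the box is crushed: the jaw bears on it with more than 50 N (contact force between pad and case above 50 N).
It fails at once if the clamp is pressed or shoved with more than 30 N (contact force between any of the fingers, the arm and clamp above 30 N).
It fails at once if the robot touches the exhibit box (contact force between any of the fingers, the arm and case above 0.5 N).
It fails at once if a bystander is moved by more than 25 mm (distance of any of spare_case, screwdriver, jar_a, jar_b, carton, torch, tape_tin from where it was at the start of the episode above 0.025 m).
It also fails if it takes over 72 s, if anything falls off the work surface, if the arm or the gripper's body presses on something with over 40 N, if the wrist force passes 120 N, or if a joint passes its speed limit or range.

## Working session

There is one attempt and no reset: what is moved stays moved. The work goes in short steps, Python scripts to look and compute and a tool call to move; the robot and the scene stay as the last step left them, time stands still between calls to the robot, and variables do not carry over. Pictures are saved under pics/ and viewed, and the job is handed in when it is done.

Besides the shell and the picture viewer there is one more tool, called after "Call:" as a command line: name --argument value ..., lists and objects as JSON in quotes. play_rows: Moves the arm, as the interface text tells. Shifts and turns lie within -1 to 1; 1 stands for 20 cm of shift or 90 degrees of turn. Its arguments: {"type":"object","properties":{"targets":{"type":"string"},"force":{"type":"number"}},"required":["targets"]}

```bash
ls; mkdir -p pics; cat > h.py <<'E'
from bench import *
import numpy as np, cv2
def ray_px(name,uv,C=None):
    C=C or calibration(name); M=np.array(C["camera_from_world"]); f=210/np.tan(np.radians(C["fov_y"])/2)
    return C,M,f
def unproj(name,uv,depth,C=None):
    C,M,f=ray_px(name,uv,C)
    x=(uv[0]-C["cx"]);y=(uv[1]-C["cy"])
    if name=="wrist":
        r=np.hypot(x,y);t=r/f;s=np.tan(t)/max(r,1e-9);p=np.array([x*s,-y*s,-1])*depth
    else: p=np.array([x/f,-y/f,-1])*depth
    return (np.linalg.inv(M)@np.r_[p,1])[:3]
def onplane(name,uv,z,C=None):
    a=unproj(name,uv,100,C);b=unproj(name,uv,1000,C)
    return a+(b-a)*(z-a[2])/(b[2]-a[2])
def proj(name,P,C=None):
    C,M,f=ray_px(name,None,C);c=M@np.r_[P,1]
    x,y,z=c[0],-c[1],-c[2]
    if name=="wrist":
        r=np.hypot(x,y);t=np.arctan2(r,z);return np.array([C["cx"]+x/r*t*f,C["cy"]+y/r*t*f])
    return np.array([C["cx"]+x/z*f,C["cy"]+y/z*f])
def save(n,im): cv2.imwrite(f"pics/{n}.png",im[:,:,::-1])
E
python3 - <<'E'
from h import *
s=state();print(s)
for n in ["scene","top"]:
    im,d=grab_frame(n);save(n+"0",im);np.save(n+"0.npy",d)
    C=calibration(n);print(n,C["fov_y"],C["cx"],C["cy"],np.round(np.linalg.inv(np.array(C["camera_from_world"]))[:3],3).tolist())
    for p,z in [("trigger_top",98),("release_top",70),("jaw_pad",56),("fixed_jaw",55),("clamp",0),("pad",0),("case",30)]:
        r=pinpoint(n,p)
        for q in r[:2]:
            uv=q["position"];print(p,np.round(uv,1),round(q["confidence"],2),np.round(onplane(n,uv,z),1), d[int(uv[1]),int(uv[0])] and np.round(unproj(n,uv,d[int(uv[1]),int(uv[0])]),1))
print(state()["time_s"])
E
```

```text
pics
{'time_s': 0.0, 'qpos': array([-1.55008832e+00,  1.59060996e-01,  1.59821617e+00,  1.43249736e-05,
        1.38621019e+00, -2.10070140e-01]), 'qvel': array([-7.15045536e-05, -4.61542610e-04,  5.61220463e-04, -8.97771921e-04,
       -2.07079499e-04,  7.79977971e-04]), 'joint_torque': array([-2.18461905e-04, -3.85563684e+01, -3.22105980e+01,  7.00847595e-02,
        3.78519972e-02, -1.46484767e-04]), 'ee_pos': array([ 131.50935928, -559.06141089,  184.82031947]), 'eef_rot': array([-1.30804597,  1.03829843, -1.03630024]), 'contact_force': array([-0.27156883, -0.49971188,  0.28505862]), 'ft_torque': array([ 0.03231287, -0.01010732,  0.06217356]), 'width': 92.25884311649716}
scene 52.98284951512108 282.1450049015232 208.13627435718584 [[-0.423, -0.624, 0.657, 1404.571], [0.906, -0.305, 0.294, 373.708], [0.017, 0.72, 0.694, 927.338]]
trigger_top [230.  186.1] 0.59 [ 601.9 -157.6   98. ] [ 602.3 -157.3   98.4]
release_top [272.1 198.9] 0.68 [570.  -33.1  70. ] [499.2 -67.7  -2.8]
release_top [161.3 207.4] 0.67 [ 744.8 -307.3   70. ] [ 773.7 -277.5  107.5]
jaw_pad [287.7 212.2] 0.49 [58
[... 506 characters left out ...]
5, 0.994, 1086.079]]
trigger_top [343.2 221.4] 0.93 [ 599.  -153.8   98. ] [ 599.4 -154.5   94. ]
release_top [289.2 228.4] 0.6 [581.9 -26.7  70. ] [581.8 -26.6  71.7]
jaw_pad [265.2 229.4] 0.58 [579.3  32.   56. ] [578.2  31.8  72.6]
jaw_pad [117.9 200. ] 0.43 [645.6 398.7  56. ] [643.7 393.4  70.5]
fixed_jaw [209.3 225.6] 0.79 [586.2 170.4  55. ] [586.8 171.6  46.5]
fixed_jaw [287.4 225.3] 0.55 [590.5 -22.8  55. ] [589.2 -22.1  72.9]
clamp [274.8 229.3] 0.59 [583.7   7.6   0. ] [578.2   8.6  82.9]
clamp [263.7 228.2] 0.49 [586.1  36.6   0. ] [584.2  36.2  26.8]
pad [267.1 229.7] 0.57 [582.3  27.6   0. ] [577.2  27.1  77.9]
case [231.1 229.6] 0.97 [578.9 118.6  30. ] [575.6 113.7  81.8]
0.8
```

```bash
python3 - <<'E'
import cv2
a=cv2.imread("pics/top0.png")[130:320,100:440];cv2.imwrite("pics/top0c.png",cv2.resize(a,(800,447),interpolation=cv2.INTER_CUBIC))
E
```

```text
(no output)
```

View pics/scene0.png

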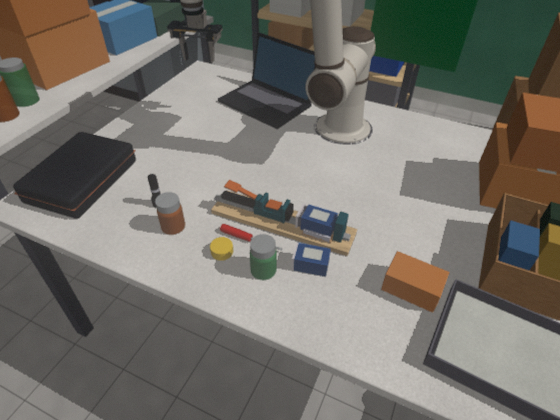

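```bash
sleep 1
```

```text
(no output)
```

View pics/top0c.png

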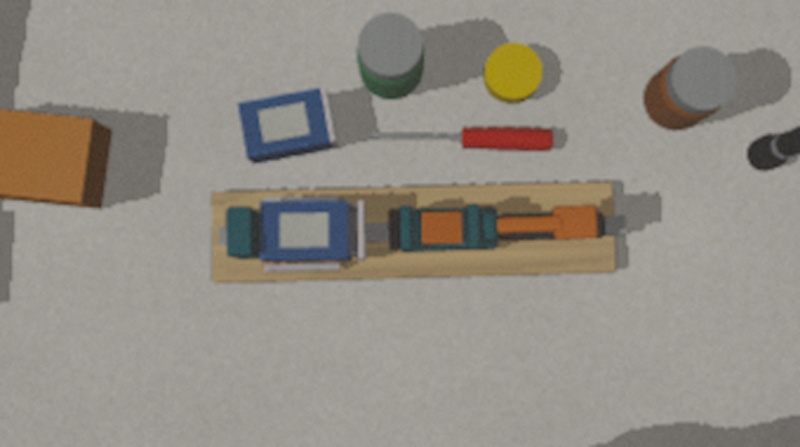

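View pics/top0.png

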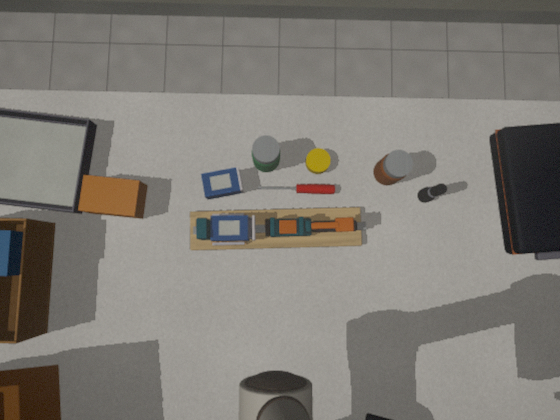

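```bash
python3 - <<'E'
from h import *
from scipy.spatial.transform import Rotation as R
print(np.round(R.from_rotvec(state()["eef_rot"]).as_matrix(),3).tolist())
for n in ["top","scene"]:
    im=cv2.imread(f"pics/{n}0.png");d=np.load(n+"0.npy");hsv=cv2.cvtColor(im,cv2.COLOR_BGR2HSV)
    C=calibration(n)
    H,S,V=cv2.split(hsv)
    def pts(m):
        v,u=np.nonzero(m&(d>0));return np.array([unproj(n,(a,b),d[b,a],C) for a,b in zip(u,v)])
    box=np.zeros(d.shape,bool)
    if n=="top": box[195:260,185:375]=1
    else: box[170:250,205:360]=1
    P=pts(box&(H<13)&(S>150))
    for lab,(lo,hi) in {"trig":(-200,-128),"rel":(-60,10)}.items():
        Q=P[(P[:,1]>lo)&(P[:,1]<hi)&(abs(P[:,0]-590)<60)]
        if lab=="trig": Q=Q[Q[:,2]>85]
        else: Q=Q[(Q[:,2]>60)]
        if len(Q): print(n,lab,len(Q),Q.min(0).round(1),Q.max(0).round(1),Q.mean(0).round(1), np.median(Q,0).round(1))
    # plank
    P=pts(box);Q=P[(P[:,2]>12)&(P[:,2]<28)&(P[:,0]>480)&(P[:,0]<680)]
    r=cv2.minAreaRect(Q[:,:2].astype(np.float32));print(n,"plank",r,np.median(Q[:,2]))
    B=pts(box&(H>100)&(H<125)&(S>130)); B=B[B[:,2]>72]; 
    if len(B): print("blue",cv2.minAreaRect(B[:,:2].astype(np.float32)),np.median(B[:,2]))
E
```

```text
[[0.229, -0.0, 0.973], [-0.973, -0.0, 0.229], [0.0, -1.0, -0.0]]
top trig 124 [ 578.5 -177.6   90. ] [ 607.5 -128.3  104.1] [ 593.6 -154.9   97.1] [ 594.1 -155.7   97.1]
top rel 119 [572.7 -41.1  66.2] [603.   -1.5  75.2] [589.1 -22.3  70. ] [590.2 -21.4  69.9]
top plank ((606.4287109375, 2.6331939697265625), (138.85716247558594, 448.2160949707031), 2.5502312183380127) 19.31171351967123
blue ((605.0589599609375, 106.4237060546875), (18.391427993774414, 0.0), -112.05345153808594) 81.22172811656623
scene trig 94 [ 577.2 -172.    91.2] [ 609.8 -128.2  101.6] [ 594.7 -151.5   96.5] [ 594.8 -151.6   96.3]
scene rel 82 [573.5 -37.1  65.1] [603.   -1.6  74.7] [588.3 -19.4  69.6] [587.8 -19.6  69.6]
scene plank ((587.7381591796875, 4.8630828857421875), (104.6530990600586, 450.17803955078125), 2.385053873062134) 18.949936836021436Traceback (most recent call last):
  File "<stdin>", line 22, in <module>
IndexError: too many indices for array: array is 1-dimensional, but 2 were indexed
```

Call:
play_rows --targets "-1 -0.096 0 0.18 -0.06; -1 -0.19 0 0.36 -0.12; -1 -0.29 0 0.54 -0.18; -1 -0.38 0 0.72 -0.24; -1 -0.48 0 0.9 -0.3" --force 20

```text
time_s: 1.22
ee_pos: [285.9, -423.9, 186.0]
eef_rot: [-1.464, 0.675, -0.676]
contact_force: [1.3, -0.1, 0.7]
width: 60.5
```

```bash
cat >> h.py <<'E'
from scipy.spatial.transform import Rotation as R
def go(x,y,z,yaw=2.4):
    s=state();M=R.from_rotvec(s["eef_rot"]).as_matrix();p=s["ee_pos"]
    cy=np.degrees(np.arctan2(M[1,0],M[0,0]))
    t=M.T@(np.array([x,y,z])-p)/200
    print("t",round(s["time_s"],2),"p",p.round(1),"yaw",round(cy,1),"F",s["contact_force"].round(1),"w",round(s["width"],1))
    print("shift",t.round(3),"twist",round(-(yaw-cy)/90,3),"toolz",M[:,2].round(3))
E
python3 -c "
from h import *
go(594,-155.5,130)"
```

```text
t 1.22 p [ 285.9 -423.9  186. ] yaw -49.5 F [ 1.3 -0.1  0.7] w 60.5
shift [-0.022  0.28   2.043] twist -0.577 toolz [ 0.761  0.649 -0.   ]
```

Call:
play_rows --targets "-1 0 0 0.2 -0.06; -1 0 0 0.4 -0.12; -1 0 0 0.6 -0.18; -1 0 0 0.8 -0.24; -1 0 0 1 -0.3"

```text
time_s: 1.63
ee_pos: [438.8, -294.5, 186.1]
eef_rot: [-1.549, 0.308, -0.309]
contact_force: [-0.7, 0.6, 0.6]
width: 27.3
```

```bash
python3 -c "
from h import *
go(594,-155.5,130)"
```

```text
t 1.63 p [ 438.8 -294.5  186.1] yaw -22.5 F [-0.7  0.6  0.6] w 27.3
shift [0.451 0.28  0.939] twist -0.277 toolz [ 0.383  0.924 -0.   ]
```

Call:
play_rows --targets "-1 0.09 0 0.19 -0.06; -1 0.18 0 0.38 -0.12; -1 0.27 0 0.57 -0.18; -1 0.36 0.1 0.76 -0.24; -1 0.45 0.2 0.94 -0.277"

```text
time_s: 2.05
ee_pos: [589.6, -161.6, 151.1]
eef_rot: [-1.572, -0.036, 0.031]
contact_force: [-0.4, -0.6, 0.2]
width: 0.3
```

```bash
python3 - <<'E'
from h import *
go(594,-155.5,101)
C=calibration("wrist");im,d=grab_frame("wrist");save("w1",im)
for p,z in [("trigger_top",98),("release_top",70)]:
    for q in pinpoint("wrist",p)[:2]: print(p,np.round(q["position"],1),round(q["confidence"],2),onplane("wrist",q["position"],z,C).round(1))
print(proj("wrist",[594,-155.5,98],C),proj("wrist",state()["ee_pos"],C))
E
```

```text
t 2.05 p [ 589.6 -161.6  151.1] yaw 2.4 F [-0.4 -0.6  0.2] w 0.3
shift [0.023 0.251 0.03 ] twist 0.0 toolz [-0.043  0.999 -0.002]
trigger_top [280.9 217.8] 0.89 [ 590.8 -156.7   98. ]
release_top [282.   59.5] 0.58 [586.4 -25.   70. ]
[284.96145405 216.48464041] [275.4437148  241.18736803]
```

View pics/w1.png

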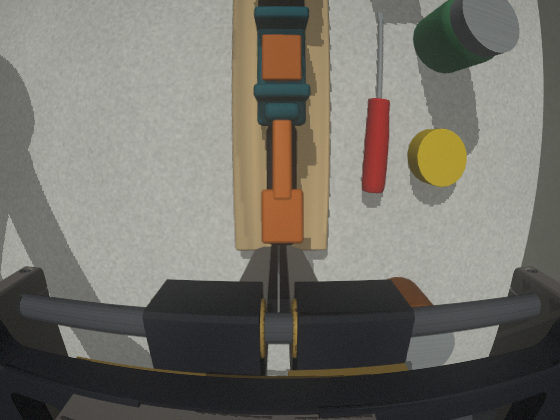

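Call:
play_rows --targets "-1 0.01 0.08 0.02 0; -1 0.01 0.16 0.02 0; -1 0.01 0.22 0.02 0; -1 0.01 0.22 0.02 0; -1 0.01 0.22 0.02 0"

```text
time_s: 2.62
ee_pos: [588.2, -159.5, 105.9]
eef_rot: [-1.57, -0.028, 0.029]
contact_force: [-0.4, -0.1, -0.1]
width: 0.7
```

```bash
python3 -c "
from h import *
go(592,-156.5,98)"
```

```text
t 2.62 p [ 588.2 -159.5  105.9] yaw 2.1 F [-0.4 -0.1 -0.1] w 0.7
shift [0.02  0.04  0.014] twist -0.004 toolz [-0.036  0.999  0.   ]
```

Call:
play_rows --targets "-1 0.02 0.02 0.014 0; -1 0.02 0.04 0.014 0; -1 0.02 0.065 0.014 0; -1 0.02 0.09 0.014 0; -1 0.02 0.115 0.014 0"

```text
time_s: 3.03
ee_pos: [592.7, -155.8, 82.5]
eef_rot: [-1.571, -0.03, 0.03]
contact_force: [0.4, 0.4, -0.5]
width: 0.3
```

```bash
python3 -c "
from h import *
go(592,-156.5,69)"
```

```text
t 3.03 p [ 592.7 -155.8   82.5] yaw 2.2 F [ 0.4  0.4 -0.5] w 0.3
shift [-0.004  0.067 -0.003] twist -0.003 toolz [-0.038  0.999 -0.   ]
```

```bash
python3 - <<'E'
from h import *
im,d=grab_frame("wrist");save("w2",im);im,d=grab_frame("scene");save("s2",cv2.resize(im[140:260,170:370],(800,480),interpolation=cv2.INTER_CUBIC))
print(state()["contact_force"])
E
```

```text
[-0.67689449  0.45185339  0.13968273]
```

View pics/w2.png

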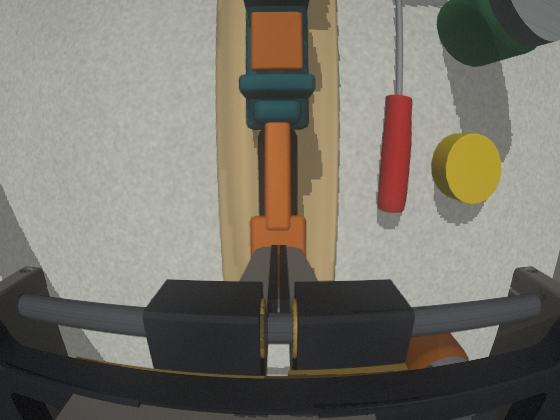

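View pics/s2.png

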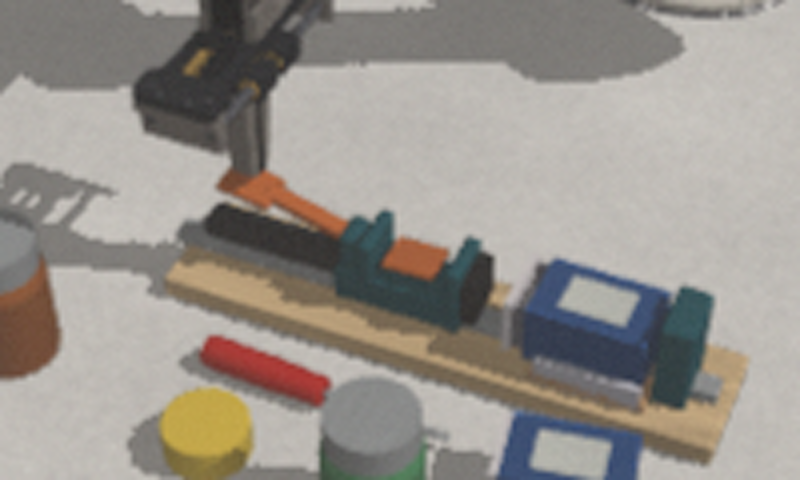

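Call:
play_rows --targets "-1 0 0.01 0 0; -1 0 0.02 0 0; -1 0 0.03 0 0; -1 0 0.03 0 0; -1 0 0.03 0 0"

```text
time_s: 3.55
ee_pos: [592.7, -155.8, 76.8]
eef_rot: [-1.571, -0.029, 0.03]
contact_force: [-0.1, -0.3, 0.4]
width: 0.7
```

```bash
python3 - <<'E'
from h import *
go(592,-156.5,69)
C=calibration("wrist")
im,d=grab_frame("wrist")
hsv=cv2.cvtColor(im,cv2.COLOR_RGB2HSV);m=(hsv[...,0]<13)&(hsv[...,1]>150)
for (r0,r1) in [(10,70),(120,215),(217,245)]:
    v,u=np.nonzero(m[r0:r1,230:320]);v+=r0;u+=230
    P=np.array([unproj("wrist",(a,b),d[b,a],C) for a,b in zip(u,v) if d[b,a]>0])
    print(len(P),P.min(0).round(1),P.max(0).round(1),np.median(P,0).round(1))
E
```

```text
t 3.55 p [ 592.7 -155.8   76.8] yaw 2.2 F [-0.1 -0.3  0.4] w 0.7
shift [-0.004  0.039 -0.003] twist -0.003 toolz [-0.038  0.999  0.   ]
2834 [568.4 -42.9  66.7] [603.1  -1.3  72.8] [585.6 -23.   70.3]
2294 [ 580.5 -132.1   54.8] [598.4 -78.3  94.8] [ 589.5 -105.7   86.3]
1478 [ 574.7 -149.5   54.7] [ 607.2 -132.7   97.8] [ 591.  -141.1   95.2]
```

```bash
python3 - <<'E'
from h import *
s=state();p=s["ee_pos"];print(p)
im,d=grab_frame("scene");C=calibration("scene")
print(proj("scene",p,C),proj("scene",p+[0,0,20],C))
u0,v0=proj("scene",p,C).astype(int)
a=im[v0-40:v0+30,u0-45:u0+45].copy();
b=cv2.resize(a,(800,622),interpolation=cv2.INTER_NEAREST);cv2.circle(b,(400,355),6,(0,255,0),2);save("s3",b)
for v in range(v0-24,v0+6,2):
    print(v,[tuple(unproj("scene",(u,v),d[v,u],C).round(0).astype(int)) for u in range(u0-4,u0+6,3)])
im,d=grab_frame("wrist");C=calibration("wrist")
save("w3",cv2.resize(im[190:340,180:380],(800,600),interpolation=cv2.INTER_NEAREST));print(proj("wrist",p,C))
for v in range(225,300,6): print(v,[tuple(unproj("wrist",(u,v),d[v,u],C).round(0).astype(int)) for u in (262,272,290)])
E
```

```text
[ 592.7994853 -155.8575612   76.9720509]
[232.47671709 189.73090189] [232.0442054  184.73664204]
165 [(np.int64(623), np.int64(-144), np.int64(197)), (np.int64(633), np.int64(-128), np.int64(210)), (np.int64(1405), np.int64(374), np.int64(927)), (np.int64(575), np.int64(-144), np.int64(164))]
167 [(np.int64(647), np.int64(-129), np.int64(212)), (np.int64(634), np.int64(-127), np.int64(204)), (np.int64(593), np.int64(-144), np.int64(169)), (np.int64(579), np.int64(-143), np.int64(159))]
169 [(np.int64(651), np.int64(-127), np.int64(209)), (np.int64(609), np.int64(-144), np.int64(173)), (np.int64(594), np.int64(-144), np.int64(163)), (np.int64(576), np.int64(-145), np.int64(149))]
171 [(np.int64(612), np.int64(-153), np.int64(165)), (np.int64(613), np.int64(-142), np.int64(169)), (np.int64(594), np.int64(-144), np.int64(155)), (np.int64(578), np.int64(-144), np.int64(143))]
173 [(np.int64(609), np.int64(-156), np.int64(154)), (np.int64(610), np.int64(-145), np.int64(159)), (np.int64(596), np.int64(-143), np.int64(149)), (np.int64(573), np.int64(-147), np.int64(131))]
175 [(np.int64(608
[... 3178 characters left out ...]
4(145)), (np.int64(589), np.int64(-146), np.int64(145)), (np.int64(597), np.int64(-146), np.int64(145))]
279 [(np.int64(585), np.int64(-146), np.int64(151)), (np.int64(589), np.int64(-146), np.int64(151)), (np.int64(597), np.int64(-146), np.int64(151))]
285 [(np.int64(587), np.int64(-125), np.int64(201)), (np.int64(589), np.int64(-146), np.int64(157)), (np.int64(596), np.int64(-145), np.int64(158))]
291 [(np.int64(587), np.int64(-126), np.int64(202)), (np.int64(589), np.int64(-146), np.int64(162)), (np.int64(596), np.int64(-145), np.int64(164))]
297 [(np.int64(587), np.int64(-128), np.int64(202)), (np.int64(589), np.int64(-146), np.int64(167)), (np.int64(596), np.int64(-145), np.int64(169))]
```

View pics/s3.png

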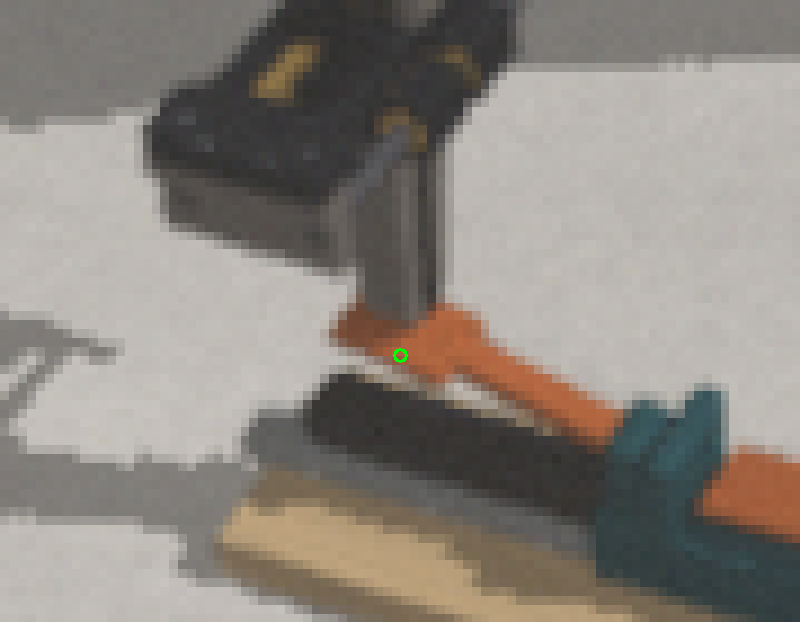

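View pics/w3.png

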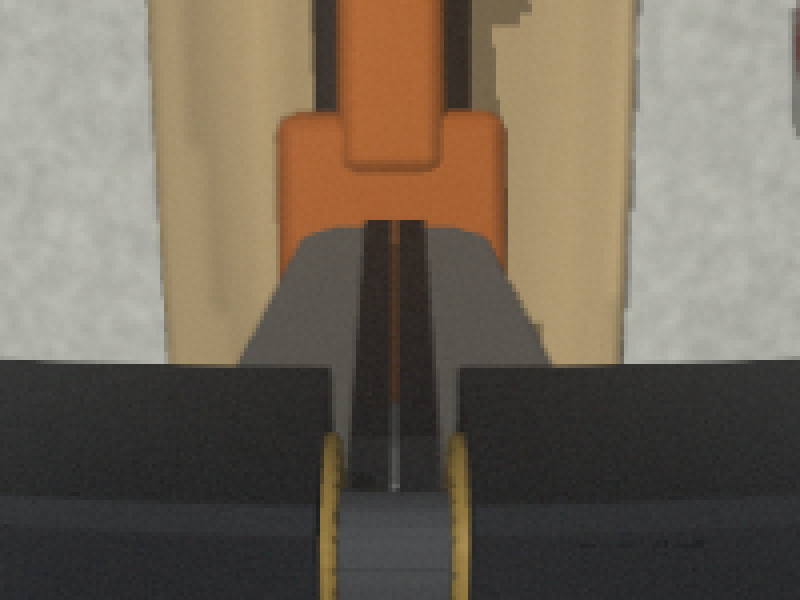

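Call:
play_rows --targets "-1 0 0.01 0 0; -1 0 0.02 0 0; -1 0 0.03 0 0; -1 0 0.03 0 0; -1 0 0.03 0 0"

```text
time_s: 4.12
ee_pos: [592.7, -155.8, 70.8]
eef_rot: [-1.57, -0.029, 0.03]
contact_force: [0.2, 0.3, 0.3]
width: 0.7
```

Call:
play_rows --targets "-1 0 0.01 0 0; -1 0 0.02 0 0; -1 0 0.03 0 0; -1 0 0.03 0 0; -1 0 0.03 0 0"

```text
time_s: 4.53
ee_pos: [593.0, -156.0, 65.0]
eef_rot: [-1.571, -0.03, 0.029]
contact_force: [0.4, -0.4, 2.7]
width: 0.8
```

```bash
python3 - <<'E'
from h import *
go(592,-156.5,69)
C=calibration("wrist");im,d=grab_frame("wrist");save("w4",cv2.resize(im[190:340,180:380],(800,600),interpolation=cv2.INTER_NEAREST))
for v in range(225,270,4): print(v,[unproj("wrist",(u,v),d[v,u],C).round(0).tolist() for u in (262,272,290)])
E
```

```text
t 4.53 p [ 593. -156.   65.] yaw 2.1 F [ 0.4 -0.4  2.7] w 0.8
shift [-0.005 -0.02  -0.002] twist -0.003 toolz [-0.038  0.999 -0.   ]
225 [[582.0, -137.0, 88.0], [588.0, -136.0, 91.0], [598.0, -136.0, 90.0]]
229 [[583.0, -138.0, 91.0], [588.0, -138.0, 91.0], [598.0, -138.0, 90.0]]
233 [[583.0, -141.0, 91.0], [588.0, -140.0, 91.0], [598.0, -140.0, 91.0]]
237 [[583.0, -143.0, 91.0], [588.0, -143.0, 91.0], [598.0, -143.0, 90.0]]
241 [[583.0, -146.0, 90.0], [588.0, -145.0, 91.0], [598.0, -144.0, 92.0]]
245 [[583.0, -148.0, 91.0], [588.0, -146.0, 94.0], [598.0, -147.0, 91.0]]
249 [[583.0, -147.0, 99.0], [589.0, -146.0, 100.0], [598.0, -147.0, 98.0]]
253 [[583.0, -147.0, 105.0], [589.0, -146.0, 107.0], [598.0, -147.0, 105.0]]
257 [[584.0, -147.0, 112.0], [589.0, -146.0, 113.0], [598.0, -146.0, 112.0]]
261 [[584.0, -147.0, 116.0], [589.0, -146.0, 118.0], [598.0, -146.0, 117.0]]
265 [[584.0, -146.0, 123.0], [589.0, -146.0, 123.0], [597.0, -147.0, 121.0]]
269 [[584.0, -147.0, 128.0], [589.0, -146.0, 128.0], [597.0, -146.0, 128.0]]
```

View pics/w4.png

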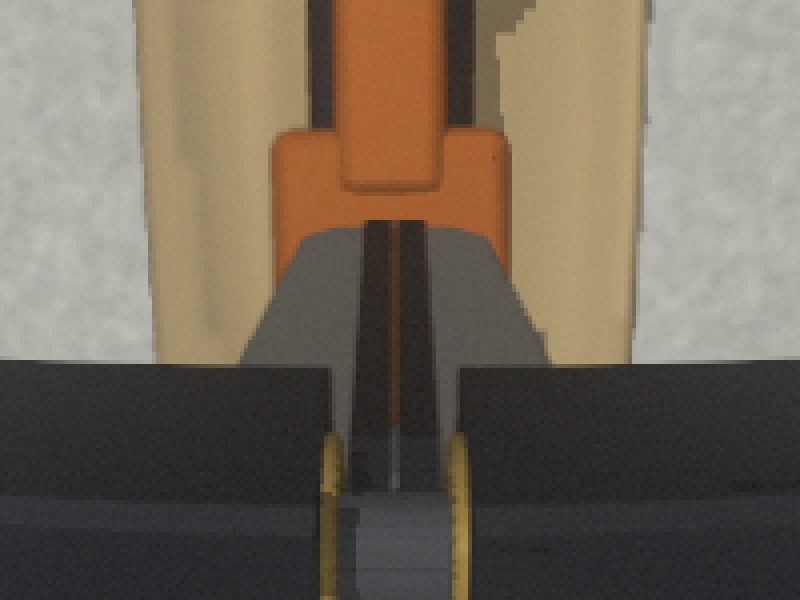

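Call:
play_rows --targets "-1 0 0.01 0 0; -1 0 0.025 0 0; -1 0 0.04 0 0; -1 0 0.055 0 0; -1 0 0.07 0 0"

```text
time_s: 5.0
ee_pos: [592.8, -155.0, 50.6]
eef_rot: [-1.569, -0.03, 0.029]
contact_force: [0.5, 3.5, 6.0]
width: 0.3
```

```bash
python3 - <<'E'
from h import *
go(592,-156.5,43)
C=calibration("wrist");im,d=grab_frame("wrist");save("w5",cv2.resize(im[190:340,180:380],(800,600),interpolation=cv2.INTER_NEAREST))
for v in range(225,258,4): print(v,[unproj("wrist",(u,v),d[v,u],C).round(0).tolist() for u in (262,272,290)])
E
```

```text
t 5.0 p [ 592.8 -155.    50.6] yaw 2.2 F [0.5 3.5 6. ] w 0.3
shift [-0.004  0.038 -0.007] twist -0.003 toolz [-0.038  0.999  0.001]
225 [[582.0, -135.0, 79.0], [588.0, -134.0, 80.0], [598.0, -134.0, 80.0]]
229 [[582.0, -137.0, 79.0], [588.0, -136.0, 81.0], [598.0, -136.0, 79.0]]
233 [[583.0, -139.0, 79.0], [588.0, -138.0, 81.0], [598.0, -138.0, 80.0]]
237 [[583.0, -141.0, 80.0], [588.0, -141.0, 80.0], [598.0, -141.0, 79.0]]
241 [[583.0, -143.0, 79.0], [588.0, -143.0, 80.0], [598.0, -143.0, 79.0]]
245 [[583.0, -146.0, 78.0], [588.0, -145.0, 79.0], [598.0, -145.0, 79.0]]
249 [[583.0, -146.0, 84.0], [588.0, -145.0, 87.0], [598.0, -146.0, 84.0]]
253 [[583.0, -146.0, 90.0], [588.0, -146.0, 92.0], [598.0, -146.0, 90.0]]
257 [[584.0, -146.0, 97.0], [589.0, -146.0, 97.0], [598.0, -146.0, 97.0]]
```

View pics/w5.png

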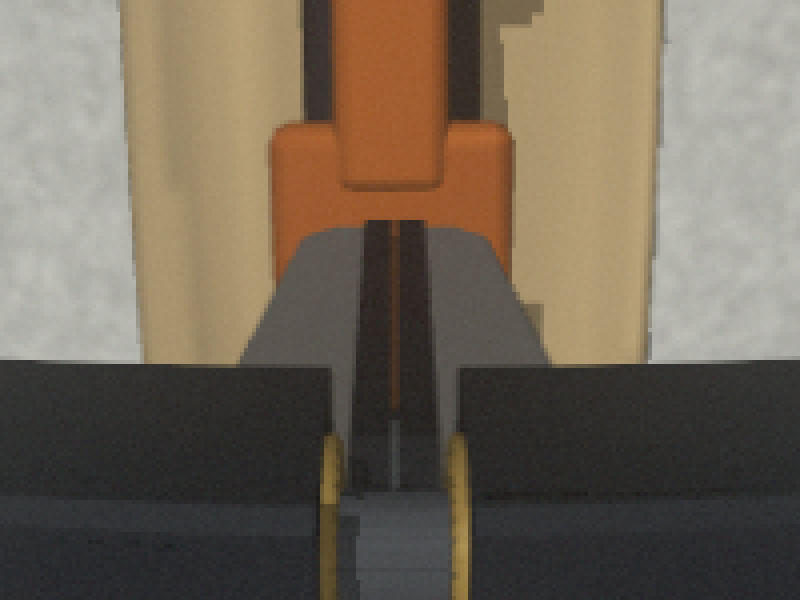

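Call:
play_rows --targets "-1 0 0.012 0 0; -1 0 0.025 0 0; -1 0 0.036 0 0; -1 0 0.04 0 0; -1 0 0.04 0 0"

```text
time_s: 5.47
ee_pos: [592.8, -155.4, 42.8]
eef_rot: [-1.57, -0.03, 0.03]
contact_force: [-0.3, 1.9, 5.8]
width: 0.2
```

Call:
play_rows --targets "-1 0 -0.05 0 0; -1 0 -0.1 0.01 0; -1 0 -0.155 0.03 0; -1 0 -0.16 0.03 0; -1 0 -0.16 0.03 0"

```text
time_s: 5.88
ee_pos: [593.3, -150.0, 76.2]
eef_rot: [-1.572, -0.031, 0.028]
contact_force: [-0.1, -0.1, -0.3]
width: 0.4
```

```bash
cat > chk.py <<'E'
from h import *
go(592,-150,42)
C=calibration("wrist");im,d=grab_frame("wrist")
hsv=cv2.cvtColor(im,cv2.COLOR_RGB2HSV);m=((hsv[...,0]<13)&(hsv[...,1]>150)).astype(np.uint8)
n,l,st,ce=cv2.connectedComponentsWithStats(m)
for i in range(1,n):
    if st[i,4]<300: continue
    v,u=np.nonzero(l==i);P=np.array([unproj("wrist",(a,b),d[b,a],C) for a,b in zip(u,v) if d[b,a]>0])
    if len(P)<100 or abs(np.median(P[:,0])-590)>50: continue
    lo,hi=np.percentile(P,[1,99],axis=0)
    print("orange",len(P),lo.round(1),hi.round(1))
    Q=P[P[:,1]<lo[1]+6];print("  nearest-y part z",np.median(Q[:,2]).round(1))
E
python3 chk.py
```

```text
t 5.88 p [ 593.3 -150.    76.2] yaw 2.2 F [-0.1 -0.1 -0.3] w 0.4
shift [-0.007  0.171  0.   ] twist -0.002 toolz [-0.038  0.999 -0.001]
orange 2982 [568.9 -35.1  68.7] [601.7   5.3  72.4]
  nearest-y part z 70.2
orange 4149 [ 575.3 -146.    78.5] [606.5 -72.4  97.4]
  nearest-y part z 96.4
```

Call:
play_rows --targets "-1 -0.004 0.04 0 0; -1 -0.004 0.08 0 0; -1 -0.004 0.12 0 0; -1 -0.004 0.155 0 0; -1 -0.004 0.172 0 0"

```text
time_s: 6.35
ee_pos: [591.2, -148.9, 38.9]
eef_rot: [-1.569, -0.028, 0.03]
contact_force: [-0.1, 1.4, 5.8]
width: 0.5
```

Call:
play_rows --targets "-1 0 -0.05 0 0; -1 0 -0.1 0.01 0; -1 0 -0.15 0.03 0; -1 0 -0.172 0.035 0; -1 0 -0.172 0.035 0"

```text
time_s: 6.77
ee_pos: [592.6, -143.0, 77.0]
eef_rot: [-1.572, -0.032, 0.028]
contact_force: [-1.1, -0.8, -0.1]
width: 0.4
```

```bash
python3 chk.py
```

```text
t 6.77 p [ 592.6 -143.    77. ] yaw 2.2 F [-1.1 -0.8 -0.1] w 0.4
shift [-0.005  0.175 -0.035] twist -0.002 toolz [-0.038  0.999 -0.001]
orange 2944 [568.8 -27.2  68.6] [601.2  13.   72.5]
  nearest-y part z 70.2
orange 4181 [ 574.7 -138.8   78.7] [606.4 -64.6  97.5]
  nearest-y part z 96.6
```

Call:
play_rows --targets "-1 0 0.04 0 0; -1 0 0.08 0 0; -1 0 0.12 0 0; -1 0 0.15 0 0; -1 0 0.165 0 0"

```text
time_s: 7.23
ee_pos: [590.9, -142.0, 40.3]
eef_rot: [-1.569, -0.028, 0.03]
contact_force: [0.6, 2.2, 6.3]
width: 0.5
```

Call:
play_rows --targets "-1 0 -0.05 0 0; -1 0 -0.1 0.01 0; -1 0 -0.15 0.03 0; -1 0 -0.165 0.035 0; -1 0 -0.165 0.035 0"

```text
time_s: 7.65
ee_pos: [592.2, -136.0, 76.7]
eef_rot: [-1.572, -0.032, 0.028]
contact_force: [0.3, -0.2, 0.6]
width: 0.1
```

```bash
python3 chk.py; python3 - <<'E'
from h import *
im,d=grab_frame("top");save("t3",cv2.resize(im[190:270,180:380],(800,320),interpolation=cv2.INTER_CUBIC))
E
```

```text
t 7.65 p [ 592.2 -136.    76.7] yaw 2.2 F [ 0.3 -0.2  0.6] w 0.1
shift [-0.004  0.173 -0.07 ] twist -0.002 toolz [-0.038  0.999 -0.001]
orange 2959 [568.4 -19.7  68.7] [601.1  20.1  72.5]
  nearest-y part z 70.2
orange 4218 [ 574.5 -131.5   78.7] [606.  -57.1  97.6]
  nearest-y part z 96.6
```

View pics/t3.png

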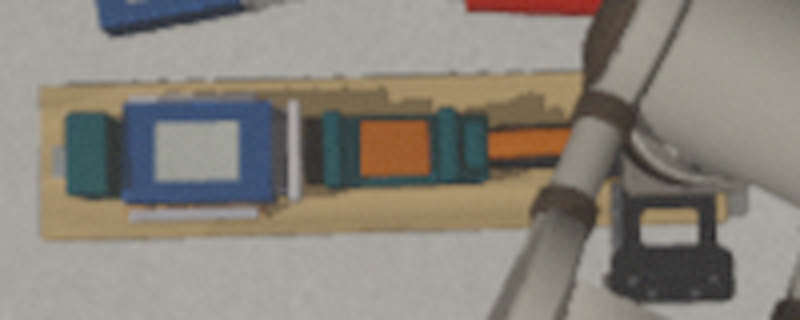

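Call:
play_rows --targets "-1 0 0.04 0.005 0; -1 0 0.08 0.005 0; -1 0 0.12 0.005 0; -1 0 0.15 0.005 0; -1 0 0.165 0.005 0"

```text
time_s: 8.17
ee_pos: [591.0, -133.8, 40.8]
eef_rot: [-1.569, -0.029, 0.03]
contact_force: [-0.7, 3.0, 7.6]
width: 0.7
```

Call:
play_rows --targets "-1 0 -0.05 0 0; -1 0 -0.1 0.01 0; -1 0 -0.15 0.03 0; -1 0 -0.165 0.03 0; -1 0 -0.165 0.03 0"

```text
time_s: 8.58
ee_pos: [591.9, -129.0, 76.5]
eef_rot: [-1.572, -0.032, 0.028]
contact_force: [-0.5, -0.6, -0.6]
width: 0.5
```

```bash
python3 chk.py
```

```text
t 8.58 p [ 591.9 -129.    76.5] yaw 2.2 F [-0.5 -0.6 -0.6] w 0.5
shift [-0.004  0.173 -0.105] twist -0.002 toolz [-0.038  0.999 -0.001]
orange 2996 [568.1 -12.7  68.8] [600.8  27.1  72.7]
  nearest-y part z 70.2
orange 4234 [ 574.2 -124.4   78.5] [605.7 -50.2  97.6]
  nearest-y part z 96.7
```

Call:
play_rows --targets "-1 0 0.04 0 0; -1 0 0.08 0 0; -1 0 0.12 0 0; -1 0 0.15 0 0; -1 0 0.165 0 0"

```text
time_s: 9.05
ee_pos: [591.6, -127.6, 42.1]
eef_rot: [-1.568, -0.03, 0.028]
contact_force: [-1.6, 4.9, 15.4]
width: 0.1
```

Call:
play_rows --targets "-1 0 -0.05 0 0; -1 0 -0.1 0.01 0; -1 0 -0.15 0.02 0; -1 0 -0.165 0.025 0; -1 0 -0.165 0.025 0"

```text
time_s: 9.47
ee_pos: [591.0, -123.7, 75.4]
eef_rot: [-1.571, -0.03, 0.029]
contact_force: [0.4, 0.2, -0.2]
width: 0.0
```

```bash
python3 chk.py
```

```text
t 9.47 p [ 591.  -123.7   75.4] yaw 2.2 F [ 0.4  0.2 -0.2] w 0.0
shift [ 0.     0.167 -0.131] twist -0.003 toolz [-0.038  0.999 -0.   ]
orange 3089 [568.   -9.9  69.8] [600.5  30.   74.9]
  nearest-y part z 71.1
orange 4158 [ 574.  -118.9   78.7] [605.4 -46.   97.3]
  nearest-y part z 96.4
```

Call:
play_rows --targets "-1 0 0.06 0 0; -1 0 0.1 0 0; -1 0 0.13 0 0; -1 0 0.145 0 0; -1 0 0.145 0 0"

```text
time_s: 9.93
ee_pos: [591.5, -123.1, 45.8]
eef_rot: [-1.569, -0.03, 0.028]
contact_force: [-0.1, 3.1, 11.1]
width: 0.6
```

```bash
python3 chk.py
```

```text
t 9.93 p [ 591.5 -123.1   45.8] yaw 2.1 F [-0.1  3.1 11.1] w 0.6
shift [-0.002  0.019 -0.134] twist -0.003 toolz [-0.037  0.999  0.002]
orange 2806 [567.9  -6.2  68.7] [600.7  22.8  72.6]
  nearest-y part z 70.3
orange 4590 [ 574.1 -116.8   72.4] [605.2 -43.4  77.7]
  nearest-y part z 74.2
```

Call:
play_rows --targets "-1 0 0.01 0 0; -1 0 0.02 0 0; -1 0 -0.05 0 0; -1 0 -0.1 0.01 0; -1 0 -0.145 0.02 0"

```text
time_s: 10.4
ee_pos: [589.8, -119.5, 74.2]
eef_rot: [-1.57, -0.028, 0.031]
contact_force: [-0.6, -0.1, -0.5]
width: 0.6
```

Call:
play_rows --targets "-1 0 0.06 0 0; -1 0 0.1 0 0; -1 0 0.13 0 0; -1 0 0.145 0 0; -1 0 0.145 0 0"

```text
time_s: 10.82
ee_pos: [591.9, -119.2, 46.1]
eef_rot: [-1.569, -0.031, 0.027]
contact_force: [1.4, 3.8, 11.6]
width: 0.5
```

```bash
python3 chk.py
```

```text
t 10.82 p [ 591.9 -119.2   46.1] yaw 2.1 F [ 1.4  3.8 11.6] w 0.5
shift [-0.005  0.02  -0.154] twist -0.003 toolz [-0.037  0.999  0.001]
orange 2956 [567.7  -3.1  68.8] [600.5  26.8  72.7]
  nearest-y part z 70.3
orange 4502 [ 573.9 -113.4   72.5] [604.9 -40.4  77.8]
  nearest-y part z 74.4
```

Call:
play_rows --targets "-1 0 0.01 0 0; -1 0 0.02 0 0; -1 0 -0.05 0 0; -1 0 -0.1 0.01 0; -1 0 -0.145 0.02 0"

```text
time_s: 11.28
ee_pos: [589.5, -115.5, 74.0]
eef_rot: [-1.57, -0.028, 0.031]
contact_force: [0.0, 0.3, -0.1]
width: 0.5
```

Call:
play_rows --targets "-1 0 0.05 0 0; -1 0 0.08 0 0; -1 0 0.1 0 0; -1 0 0.115 0 0; -1 0 0.115 0 0"

```text
time_s: 11.7
ee_pos: [591.2, -116.0, 51.7]
eef_rot: [-1.57, -0.03, 0.028]
contact_force: [0.9, 1.1, 10.4]
width: 0.4
```

```bash
python3 chk.py;  python3 - <<'E'
from h import *
im,d=grab_frame("top");save("t4",cv2.resize(im[190:270,180:380],(800,320),interpolation=cv2.INTER_CUBIC))
E
```

```text
t 11.7 p [ 591.2 -116.    51.7] yaw 2.1 F [ 0.9  1.1 10.4] w 0.4
shift [-0.002  0.048 -0.17 ] twist -0.003 toolz [-0.037  0.999  0.   ]
orange 3089 [567.5  -1.1  68.7] [600.4  32.5  72.5]
  nearest-y part z 70.2
orange 4275 [ 573.8 -109.8   75.7] [604.9 -38.6  81.8]
  nearest-y part z 79.8
```

View pics/t4.png

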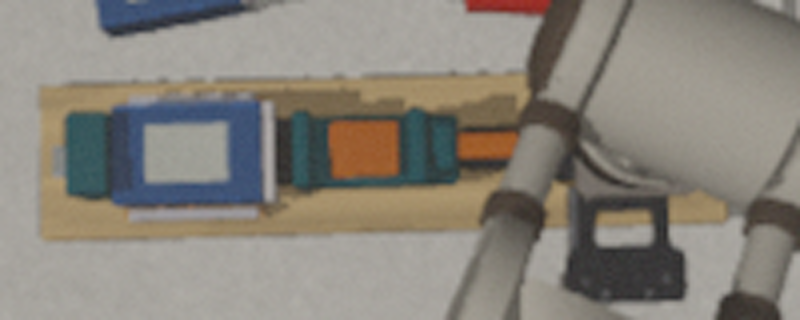

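Call:
play_rows --targets "-1 0 0.004 0 0; -1 0 0.009 0 0; -1 0 0.015 0 0; -1 0 0.015 0 0; -1 0 0.015 0 0"

```text
time_s: 12.22
ee_pos: [591.2, -115.6, 49.3]
eef_rot: [-1.57, -0.031, 0.028]
contact_force: [-0.9, 2.6, 11.4]
width: 0.5
```

Call:
play_rows --targets "-1 0 0.004 0 0; -1 0 0.009 0 0; -1 0 0.015 0 0; -1 0 0.015 0 0; -1 0 0.015 0 0"

```text
time_s: 12.63
ee_pos: [591.2, -115.0, 46.4]
eef_rot: [-1.569, -0.03, 0.028]
contact_force: [-0.2, 4.8, 12.9]
width: 0.1
```

Call:
play_rows --targets "-1 0 0.004 0 0; -1 0 0.009 0 0; -1 0 0.015 0 0; -1 0 0.015 0 0; -1 0 0.015 0 0"

```text
time_s: 13.05
ee_pos: [591.2, -114.8, 43.6]
eef_rot: [-1.569, -0.03, 0.028]
contact_force: [-0.9, 4.2, 13.9]
width: 0.4
```

Call:
play_rows --targets "-1 0 0.003 0 0; -1 0 0.006 0 0; -1 0 0.01 0 0; -1 0 0.01 0 0; -1 0 0.01 0 0"

```text
time_s: 13.47
ee_pos: [591.2, -114.7, 41.8]
eef_rot: [-1.568, -0.03, 0.028]
contact_force: [-1.2, 5.8, 16.0]
width: 0.1
```

```bash
python3 chk.py;  python3 - <<'E'
from h import *
im,d=grab_frame("top");save("t5",cv2.resize(im[200:260,180:300],(800,400),interpolation=cv2.INTER_CUBIC))
E
```

```text
t 13.47 p [ 591.2 -114.7   41.8] yaw 2.1 F [-1.2  5.8 16. ] w 0.1
shift [-0.003 -0.001 -0.177] twist -0.003 toolz [-0.037  0.999  0.002]
orange 3001 [5.675e+02 4.000e-01 6.880e+01] [600.3  29.3  72.9]
  nearest-y part z 70.4
orange 4481 [ 573.8 -108.3   68.7] [604.7 -36.6  76.8]
  nearest-y part z 70.3
```

View pics/t5.png

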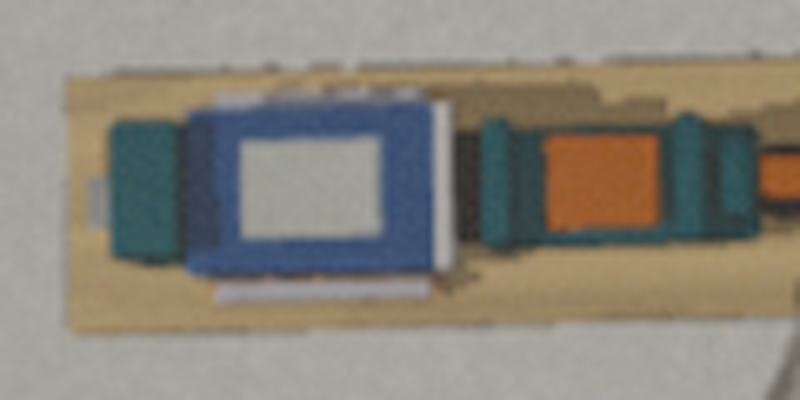

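Call:
play_rows --targets "-1 0 -0.04 0 0; -1 0 -0.08 0 0; -1 0 -0.13 0 0; -1 0 -0.16 0.015 0; -1 0 -0.16 0.015 0"

```text
time_s: 13.98
ee_pos: [590.3, -112.6, 73.2]
eef_rot: [-1.571, -0.03, 0.029]
contact_force: [0.3, -0.7, 0.2]
width: 0.5
```

```bash
python3 chk.py
```

```text
t 13.98 p [ 590.3 -112.6   73.2] yaw 2.2 F [ 0.3 -0.7  0.2] w 0.5
shift [ 0.001  0.156 -0.187] twist -0.003 toolz [-0.038  0.999 -0.   ]
orange 3215 [567.2  -1.1  70. ] [600.3  38.9  75.8]
  nearest-y part z 71.4
orange 3999 [ 573.4 -107.8   78.7] [604.8 -36.7  96.9]
  nearest-y part z 95.8
```

Call:
play_rows --targets "-1 0 0.03 0 0; -1 0 0.05 0 0; -1 0 0.065 0 0; -1 0 0.075 0 0; -1 0 0.075 0 0"

```text
time_s: 14.45
ee_pos: [590.4, -113.7, 58.0]
eef_rot: [-1.572, -0.029, 0.03]
contact_force: [-1.3, -0.8, 7.0]
width: 0.3
```

Call:
play_rows --targets "-1 0 0.005 0 0; -1 0 0.01 0 0; -1 0 0.015 0 0; -1 0 0.015 0 0; -1 0 0.015 0 0"

```text
time_s: 14.87
ee_pos: [590.4, -113.9, 55.7]
eef_rot: [-1.572, -0.029, 0.03]
contact_force: [-3.3, -1.1, 9.6]
width: 0.2
```

Call:
play_rows --targets "-1 0 0.005 0 0; -1 0 0.01 0 0; -1 0 0.015 0 0; -1 0 0.015 0 0; -1 0 0.015 0 0"

```text
time_s: 15.28
ee_pos: [590.5, -114.0, 53.1]
eef_rot: [-1.572, -0.029, 0.03]
contact_force: [-3.3, -2.0, 12.2]
width: 0.5
```

Call:
play_rows --targets "-1 0 0.005 0 0; -1 0 0.01 0 0; -1 0 0.013 0 0; -1 0 0.013 0 0; -1 0 0.013 0 0"

```text
time_s: 15.7
ee_pos: [590.5, -114.2, 50.9]
eef_rot: [-1.573, -0.03, 0.03]
contact_force: [-5.3, -2.5, 14.5]
width: 0.1
```

Call:
play_rows --targets "-1 0 0.004 0 0; -1 0 0.008 0 0; -1 0 0.01 0 0; -1 0 0.01 0 0; -1 0 0.01 0 0"

```text
time_s: 16.12
ee_pos: [590.6, -114.1, 49.3]
eef_rot: [-1.572, -0.03, 0.03]
contact_force: [-5.9, -1.4, 16.6]
width: 0.4
```

Call:
play_rows --targets "-1 0 0.004 0 0; -1 0 0.007 0 0; -1 0 0.007 0 0; -1 0 0.007 0 0; -1 0 0.007 0 0"

```text
time_s: 16.53
ee_pos: [590.6, -113.8, 48.2]
eef_rot: [-1.572, -0.03, 0.03]
contact_force: [-6.8, -0.3, 18.8]
width: 0.4
```

```bash
python3 - <<'E'
from h import *
im,d=grab_frame("top");save("t6",cv2.resize(im[200:260,180:300],(800,400),interpolation=cv2.INTER_CUBIC))
im,d=grab_frame("scene");save("s6",cv2.resize(im[170:260,230:370],(800,514),interpolation=cv2.INTER_CUBIC))
go(590,-112,60)
E
```

```text
t 16.63 p [ 590.6 -113.8   48.2] yaw 2.2 F [-6.9 -0.6 18.9] w 0.5
shift [-0.003 -0.059  0.009] twist -0.003 toolz [-0.038  0.999 -0.001]
```

View pics/t6.png

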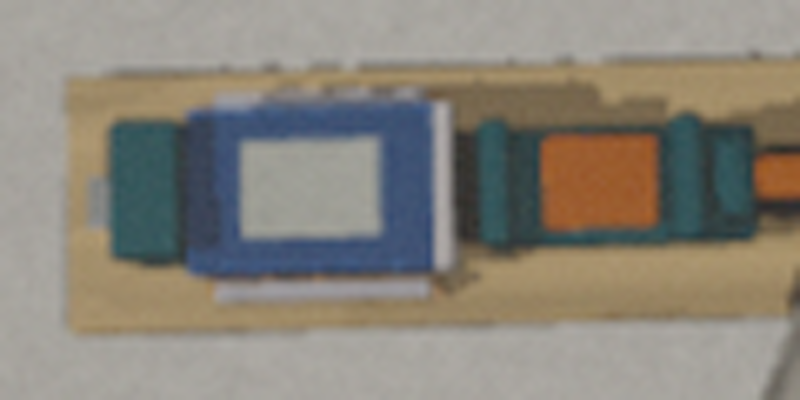

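View pics/s6.png

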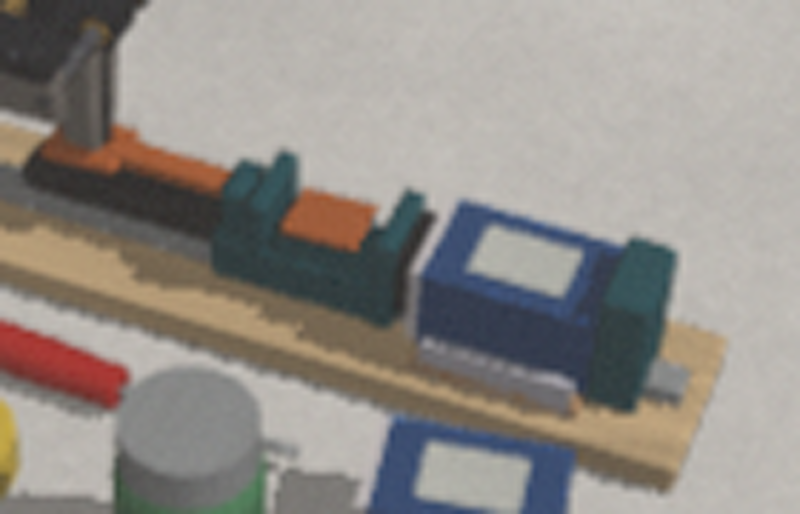

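Call:
play_rows --targets "-1 0 -0.06 0 0; -1 0 -0.12 0 0; -1 0 -0.18 0 0; -1 0 -0.24 0 0; -1 0 -0.24 0 0"

```text
time_s: 17.05
ee_pos: [591.7, -113.4, 96.3]
eef_rot: [-1.572, -0.032, 0.027]
contact_force: [0.5, 0.6, 0.6]
width: 0.4
```

Call:
play_rows --targets "-1 -0.002 0 0.15 0; -1 -0.004 0 0.33 0; -1 -0.006 0 0.5 0; -1 -0.008 0 0.65 0; -1 -0.008 0 0.65 0"

```text
time_s: 17.47
ee_pos: [582.4, 22.1, 92.9]
eef_rot: [-1.568, -0.031, 0.035]
contact_force: [-0.4, -0.1, 0.8]
width: 0.6
```

```bash
python3 - <<'E'
from h import *
go(584,16.5,46)
C=calibration("wrist");im,d=grab_frame("wrist");save("w7",im)
hsv=cv2.cvtColor(im,cv2.COLOR_RGB2HSV);m=((hsv[...,0]<13)&(hsv[...,1]>150)).astype(np.uint8)
n,l,st,ce=cv2.connectedComponentsWithStats(m)
for i in range(1,n):
    if st[i,4]<200: continue
    v,u=np.nonzero(l==i);P=np.array([unproj("wrist",(a,b),d[b,a],C) for a,b in zip(u,v) if d[b,a]>0])
    lo,hi=np.percentile(P,[1,99],axis=0);print("orange",len(P),lo.round(1),hi.round(1),ce[i])
for q in pinpoint("wrist","release_top")[:2]: print(q["position"],q["confidence"],onplane("wrist",q["position"],70,C))
E
```

```text
t 17.47 p [582.4  22.1  92.9] yaw 2.4 F [-0.4 -0.1  0.8] w 0.6
shift [ 0.007  0.234 -0.029] twist 0.0 toolz [-0.042  0.999  0.002]
orange 1620 [567.3  14.1  72.2] [599.8  39.8  76.4] [281.67363245 228.70620774]
orange 455 [580.3 -85.9  85.3] [594.1  41.3 226.1] [279.92810458 359.10893246]
[281.7, 242.8] 0.62 [584.26265473  16.14655766  70.        ]
```

View pics/w7.png

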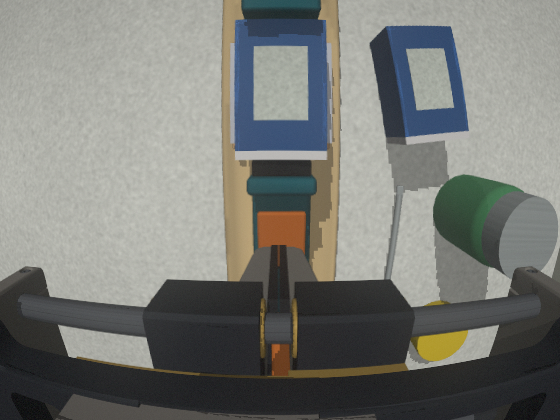

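Call:
play_rows --targets "-1 0.003 0.02 0 0; -1 0.003 0.04 0 0; -1 0.003 0.07 0 0; -1 0.003 0.07 0 0; -1 0.003 0.07 0 0"

```text
time_s: 17.98
ee_pos: [583.8, 16.4, 78.9]
eef_rot: [-1.57, -0.027, 0.03]
contact_force: [-0.4, -0.7, -0.1]
width: 0.7
```

```bash
python3 -c "
from h import *
go(584,15.5,46)"
```

```text
t 17.98 p [583.8  16.4  78.9] yaw 2.1 F [-0.4 -0.7 -0.1] w 0.7
shift [ 0.001  0.165 -0.004] twist -0.003 toolz [-0.037  0.999  0.   ]
```

Call:
play_rows --targets "-1 0 0.05 0 0; -1 0 0.1 0 0; -1 0 0.14 0 0; -1 0 0.145 0 0; -1 0 0.145 0 0"

```text
time_s: 18.4
ee_pos: [583.4, 17.2, 49.5]
eef_rot: [-1.57, -0.028, 0.031]
contact_force: [0.0, 0.4, 0.2]
width: 0.4
```

Call:
play_rows --targets "-1 0 0.01 0 0; -1 0 0.02 0 0; -1 0 0.03 0 0; -1 0 0.03 0 0; -1 0 0.03 0 0"

```text
time_s: 18.82
ee_pos: [584.8, 17.0, 45.1]
eef_rot: [-1.571, -0.03, 0.029]
contact_force: [1.0, -0.4, 1.0]
width: 0.2
```

Call:
play_rows --targets "-1 0 0.005 0 0; -1 0 0.01 0 0; -1 0 0.015 0 0; -1 0 0.015 0 0; -1 0 0.015 0 0"

```text
time_s: 19.23
ee_pos: [584.6, 16.9, 41.9]
eef_rot: [-1.571, -0.03, 0.029]
contact_force: [0.3, 1.3, 1.6]
width: 0.2
```

Call:
play_rows --targets "-1 0 0.005 0 0; -1 0 0.01 0 0; -1 0 0.012 0 0; -1 0 0.012 0 0; -1 0 0.012 0 0"

```text
time_s: 19.65
ee_pos: [584.6, 17.0, 39.7]
eef_rot: [-1.571, -0.03, 0.029]
contact_force: [-0.0, 2.2, 5.5]
width: 0.7
```

Call:
play_rows --targets "-1 0 0.005 0 0; -1 0 0.01 0 0; -1 0 0.01 0 0; -1 0 0.01 0 0; -1 0 0.01 0 0"

```text
time_s: 20.07
ee_pos: [584.6, 16.9, 37.6]
eef_rot: [-1.571, -0.03, 0.029]
contact_force: [0.3, 2.2, 4.1]
width: 0.6
```

Call:
play_rows --targets "-1 0 0.005 -0.01 0; -1 0 0.005 -0.025 0; -1 0 0.005 -0.045 0; -1 0 0.005 -0.065 0; -1 0 0.005 -0.085 0"

```text
time_s: 20.48
ee_pos: [585.4, 0.0, 36.8]
eef_rot: [-1.57, -0.03, 0.029]
contact_force: [0.1, 3.5, 5.6]
width: 0.4
```

```bash
cat > c2.py <<'E'
from h import *
go(584,15.5,36)
C=calibration("wrist");im,d=grab_frame("wrist")
# upright/lever + box tracking
hsv=cv2.cvtColor(im,cv2.COLOR_RGB2HSV);m=((hsv[...,0]<13)&(hsv[...,1]>150)).astype(np.uint8)
n,l,st,ce=cv2.connectedComponentsWithStats(m)
for i in range(1,n):
    if st[i,4]<200: continue
    v,u=np.nonzero(l==i);P=np.array([unproj("wrist",(a,b),d[b,a],C) for a,b in zip(u,v) if d[b,a]>0])
    lo,hi=np.percentile(P,[1,99],axis=0);print("orange",len(P),lo.round(1),hi.round(1))
import sys
if len(sys.argv)>1: save(sys.argv[1],im)
E
python3 c2.py w8
```

```text
t 20.48 p [585.4   0.   36.8] yaw 2.2 F [0.1 3.5 5.6] w 0.4
shift [-0.004  0.004  0.078] twist -0.003 toolz [-0.038  0.999  0.   ]
orange 1723 [568.1   3.7  58.4] [600.4  24.4  63.4]
orange 227 [683.5 -52.7   6.8] [698.6 -43.8  25.7]
orange 320 [580.3 -68.6  78.4] [593.3 -57.1  82.5]
```

View pics/w8.png

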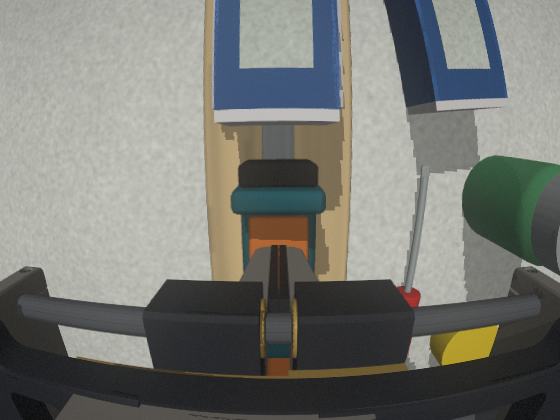

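Call:
play_rows --targets "-1 0 0 -0.04 0; -1 0 0 -0.08 0; -1 0 0 -0.12 0; -1 0 0 -0.16 0; -1 0 0 -0.2 0"

```text
time_s: 20.95
ee_pos: [587.2, -40.0, 37.0]
eef_rot: [-1.57, -0.031, 0.028]
contact_force: [0.1, 4.4, 6.2]
width: 0.7
```

```bash
python3 c2.py
```

```text
t 20.95 p [587.2 -40.   37. ] yaw 2.2 F [0.1 4.4 6.2] w 0.7
shift [-0.006  0.005  0.278] twist -0.003 toolz [-0.038  0.999  0.001]
orange 1671 [570.  -36.3  58.7] [602.1 -15.7  63.8]
orange 1351 [678.3 -91.1  13.9] [698.5 -44.2  25.9]
orange 315 [ 582.1 -108.7   78.4] [595.2 -97.1  82.8]
```

Call:
play_rows --targets "-1 0 0 -0.04 0; -1 0 0 -0.08 0; -1 0 0 -0.11 0; -1 0 0 -0.13 0; -1 0 0 -0.15 0"

```text
time_s: 21.42
ee_pos: [588.2, -70.0, 36.7]
eef_rot: [-1.57, -0.03, 0.029]
contact_force: [1.9, 4.6, 5.7]
width: 0.2
```

Call:
play_rows --targets "-1 0 0 -0.007 0; -1 0 0 -0.014 0; -1 0 0 -0.021 0; -1 0 0 -0.028 0; -1 0 0 -0.035 0"

```text
time_s: 21.83
ee_pos: [588.4, -72.8, 37.7]
eef_rot: [-1.563, -0.03, 0.029]
contact_force: [-1.1, 19.0, 17.4]
width: 0.7
```

```bash
python3 c2.py
```

```text
t 21.83 p [588.4 -72.8  37.7] yaw 2.1 F [-1.1 19.  17.4] w 0.7
shift [-0.006  0.011  0.442] twist -0.003 toolz [-0.037  0.999  0.007]
orange 2481 [ 677.7 -122.6   16.1] [699.1 -44.7  26.2]
orange 1606 [571.4 -70.   60.9] [603.9 -49.6  65.4]
orange 293 [ 583.7 -141.9   78.3] [ 596.5 -130.8   82.8]
```

Call:
play_rows --targets "-1 0 0 0.01 0; -1 0 0 0.02 0; -1 0 0 0.025 0; -1 0 0 0.025 0; -1 0 0 0.025 0"

```text
time_s: 22.3
ee_pos: [588.2, -71.7, 36.7]
eef_rot: [-1.57, -0.03, 0.029]
contact_force: [3.1, 4.6, 5.4]
width: 0.2
```

```bash
python3 c2.py w9; python3 - <<'E'
from h import *
im,d=grab_frame("scene");save("s9",cv2.resize(im[150:260,200:370],(800,518),interpolation=cv2.INTER_CUBIC))
E
```

```text
t 22.3 p [588.2 -71.7  36.7] yaw 2.2 F [3.1 4.6 5.4] w 0.2
shift [-0.005  0.004  0.436] twist -0.003 toolz [-0.038  0.999  0.   ]
orange 2443 [ 677.7 -121.2   15.9] [698.6 -44.4  26.2]
orange 1560 [571.2 -68.6  58.3] [603.9 -48.7  63.6]
orange 249 [ 583.6 -140.6   78.1] [ 596.2 -130.5   82.4]
```

View pics/s9.png

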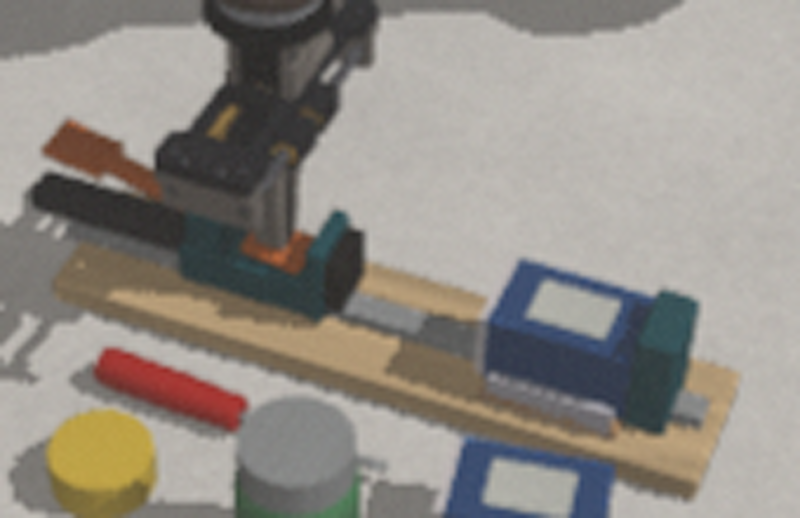

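View pics/w9.png

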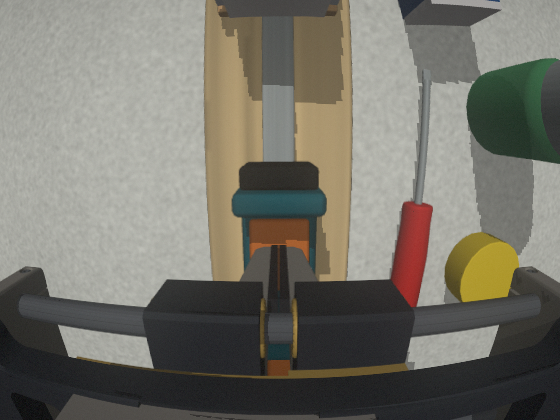

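```bash
python3 - <<'E'
from h import *
u=np.array([-0.040,0.9992])  # clamp x dir
for n in ["top","scene"]:
    im,d=grab_frame(n);C=calibration(n)
    if n=="top":save("t9",cv2.resize(im[195:260,180:380],(800,260),interpolation=cv2.INTER_CUBIC))
    for p,z in [("jaw_pad",56),("fixed_jaw",55),("pad",0),("release_top",61),("trigger_top",98),("case",30)]:
        for q in pinpoint(n,p)[:2]:
            w=onplane(n,q["position"],z,C);print(n,p,np.round(q["position"],1),round(q["confidence"],2),w.round(1))
    # dense points in clamp region: profile along bar near center line at heights
    r=(slice(190,265),slice(180,380)) if n=="top" else (slice(150,260),slice(200,370))
    vs,us=np.mgrid[r];P=np.array([unproj(n,(a,b),d[b,a],C) for a,b in zip(us.ravel(),vs.ravel()) if d[b,a]>0])
    np.save(n+"P.npy",P)
    a=(P[:,:2]-[584,19])@u; c=(P[:,:2]-[584,19])@np.array([0.9992,0.04])
    for lo in range(-120,190,5):
        k=(a>=lo)&(a<lo+5)&(abs(c)<15)
        if k.any(): print(lo+19,int(np.median(P[k,2])),end="; ")
    print()
E
```

```text
top fixed_jaw [211.6 228.7] 0.97 [578.7 164.4  55. ]
top fixed_jaw [365.1 222. ] 0.66 [ 602.3 -215.9   55. ]
top trigger_top [295.7 186.8] 0.69 [680.2 -39.6  98. ]
top trigger_top [368.  222.9] 0.46 [ 596.5 -212.9   98. ]
top case [228.9 228.9] 0.6 [580.6 124.2  30. ]
-101 426; -96 426; -91 426; -86 426; -81 426; -76 426; -71 426; -66 426; -61 426; -56 426; -51 425; -46 424; -41 424; -36 422; -31 421; -26 427; -21 425; -16 422; -11 411; -6 395; -1 29; 4 27; 9 28; 14 28; 19 26; 24 28; 29 28; 34 27; 39 27; 44 28; 49 27; 54 27; 59 28; 64 27; 69 27; 74 70; 79 79; 84 79; 89 79; 94 79; 99 79; 104 80; 109 79; 114 79; 119 79; 124 80; 129 78; 134 79; 139 80; 144 79; 149 79; 154 78; 159 80; 164 79; 169 81; 174 94; 179 94; 184 94; 189 94; 194 93; 
scene jaw_pad [272.3 205.6] 0.64 [582.7 -26.3  56. ]
scene jaw_pad [284.7 224.5] 0.31 [637.7  40.   56. ]
scene fixed_jaw [336.3 223.6] 0.81 [568.4 171.9  55. ]
scene fixed_jaw [313.9 267.4] 0.33 [744.1 173.   55. ]
scene pad [275.  222.7] 0.62 [594.4 -11.3   0. ]
scene release_top [259.  199.5] 0.55 [581.1 -71.8  61. ]
scene trigger_top [408.7 286.3] 0.53 [730.7 408.8  98. ]
scene trigger_top [216.8 182.4] 0.49 [ 604.7 -201.7   98. ]
scene case [322.4 227.1] 0.66 [575.9 134.1  30. ]
-101 58; -96 52; -91 63; -86 202; -81 203; -76 197; -71 193; -66 197; -61 98; -56 61; -51 192; -46 177; -41 175; -36 166; -31 78; -26 75; -21 58; -16 49; -11 29; -6 28; -1 27; 4 26; 9 28; 14 28; 19 27; 24 28; 29 27; 34 26; 39 28; 44 28; 49 26; 54 27; 59 28; 64 27; 69 26; 74 79; 79 78; 84 79; 89 78; 94 78; 99 78; 104 78; 109 80; 114 79; 119 79; 124 79; 129 79; 134 79; 139 79; 144 80; 149 79; 154 79; 159 79; 164 79; 169 79; 174 94; 179 94; 184 94; 189 94; 194 94; 199 53; 204 27;
```

View pics/t9.png

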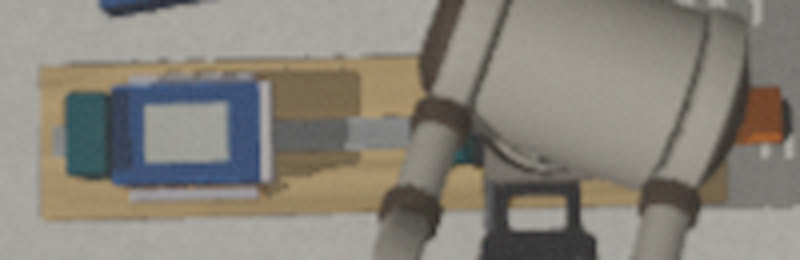

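```bash
python3 - <<'E'
import numpy as np
u=np.array([-0.040,0.9992])
P=np.load("sceneP.npy")
a=(P[:,:2]-[584,19])@u+19; c=(P[:,:2]-[584,19])@np.array([0.9992,0.04])
for nm,lo,hi,zl,zh in [("pad",-40,0,38,74),("plate",60,95,45,72),("fixed",160,205,83,96)]:
    k=(a>lo)&(a<hi)&(abs(c)<22)&(P[:,2]>zl)&(P[:,2]<zh)
    print(nm,np.histogram(a[k],bins=np.arange(lo,hi,1)))
E
```

```text
pad (array([ 1,  2,  0,  1,  0,  0,  0,  0,  0,  0,  1,  1,  4,  6,  1,  1,  6,
        2,  1,  7,  2,  3,  2, 15, 24,  6,  0,  0,  0,  0,  0,  0,  0,  0,
        0,  0,  0,  0,  0]), array([-40, -39, -38, -37, -36, -35, -34, -33, -32, -31, -30, -29, -28,
       -27, -26, -25, -24, -23, -22, -21, -20, -19, -18, -17, -16, -15,
       -14, -13, -12, -11, -10,  -9,  -8,  -7,  -6,  -5,  -4,  -3,  -2,
        -1]))
plate (array([0, 0, 0, 0, 0, 0, 0, 0, 0, 0, 0, 0, 0, 0, 0, 0, 0, 0, 0, 0, 0, 0,
       0, 0, 0, 0, 0, 0, 0, 0, 0, 0, 0, 0]), array([60, 61, 62, 63, 64, 65, 66, 67, 68, 69, 70, 71, 72, 73, 74, 75, 76,
       77, 78, 79, 80, 81, 82, 83, 84, 85, 86, 87, 88, 89, 90, 91, 92, 93,
       94]))
fixed (array([ 0,  0,  0,  0,  0,  0,  0,  0,  0,  0,  0,  0,  0,  0,  2,  2,  3,
        1,  2,  4,  1,  5,  3,  4,  1,  6,  2,  3,  3,  4,  5,  3,  2,  1,
        5,  2,  2,  5,  2, 10,  3,  0,  0,  0]), array([160, 161, 162, 163, 164, 165, 166, 167, 168, 169, 170, 171, 172,
       173, 174, 175, 176, 177, 178, 179, 180, 181, 182, 183, 184, 185,
       186, 187, 188, 189, 190, 191, 192, 193, 194, 195, 196, 197, 198,
       199, 200, 201, 202, 203, 204]))
```

Call:
play_rows --targets "-1 0 -0.03 0 0; -1 0 -0.07 0 0; -1 0 -0.14 0 0; -1 0 -0.25 0 0; -1 0 -0.4 0 0"

```text
time_s: 23.52
ee_pos: [584.7, -71.9, 114.5]
eef_rot: [-1.569, -0.023, 0.035]
contact_force: [1.3, -0.0, -0.7]
width: 0.5
```

Call:
play_rows --targets "-1 0 -0.1 0 0; -1 -0.15 -0.2 0 0; -1 -0.3 -0.25 0 0; -1 -0.45 -0.3 0 0; -1 -0.6 -0.3 0 0"

```text
time_s: 23.93
ee_pos: [466.8, -77.3, 178.3]
eef_rot: [-1.573, -0.03, 0.029]
contact_force: [-1.1, 0.0, 1.3]
width: 0.2
```

Call:
play_rows --targets "-1 0 0 -0.15 0; -1 0 0 -0.3 0; -1 0 0 -0.5 0; -1 0 0 -0.6 0; -1 0 0 -0.6 0"

```text
time_s: 24.35
ee_pos: [471.1, -200.3, 176.3]
eef_rot: [-1.572, -0.024, 0.027]
contact_force: [-1.4, 0.4, -0.5]
width: 0.7
```

```bash
python3 - <<'E'
from h import *
go(584,15.5,36)
im,d=grab_frame("scene");save("s10",im)
im,d=grab_frame("top");save("t10",im);C=calibration("top")
vs,us=np.mgrid[190:265,180:400];P=np.array([unproj("top",(a,b),d[b,a],C) for a,b in zip(us.ravel(),vs.ravel()) if d[b,a]>0])
u=np.array([-0.040,0.9992]);a=(P[:,:2]-[584,19])@u+19; c=(P[:,:2]-[584,19])@np.array([0.9992,0.04])
for lo in range(-250,210,4):
    k=(a>=lo)&(a<lo+4)&(abs(c)<12)
    if k.any(): print(lo,int(np.median(P[k,2])),end="; ")
E
```

```text
t 24.35 p [ 471.1 -200.3  176.3] yaw 1.9 F [-1.4  0.4 -0.5] w 0.7
shift [0.601 0.699 1.061] twist -0.006 toolz [-0.033  0.999 -0.001]
-250 50; -246 53; -242 54; -238 -2; -234 1; -230 99; -226 101; -222 99; -218 99; -214 97; -210 97; -206 96; -202 96; -198 95; -194 92; -190 93; -186 92; -182 89; -178 89; -174 87; -170 87; -166 87; -162 83; -158 84; -154 82; -150 83; -146 80; -142 80; -138 79; -134 78; -130 80; -126 80; -122 81; -118 78; -114 84; -110 87; -106 86; -102 67; -98 55; -94 68; -90 70; -86 70; -82 69; -78 69; -74 71; -70 71; -66 69; -62 70; -58 70; -54 68; -50 54; -46 54; -42 83; -38 84; -34 83; -30 73; -26 75; -22 74; -18 28; -14 29; -10 28; -6 28; -2 28; 2 28; 6 28; 10 27; 14 29; 18 28; 22 28; 26 28; 30 27; 34 29; 38 28; 42 27; 46 28; 50 27; 54 28; 58 29; 62 30; 66 26; 70 28; 74 68; 78 79; 82 78; 86 79; 90 79; 94 79; 98 79; 102 80; 106 79; 110 79; 114 79; 118 79; 122 79; 126 79; 130 79; 134 79; 138 79; 142 80; 146 78; 150 79; 154 79; 158 79; 162 79; 166 79; 170 81; 174 93; 178 94; 182 93; 186 94; 190 94; 194 92; 206 31;
```

View pics/t10.png

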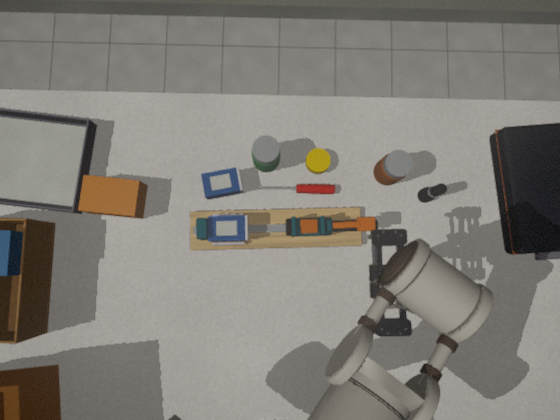

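View pics/s10.png

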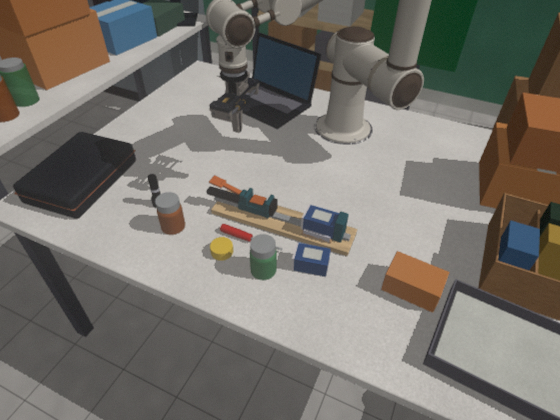

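Call:
play_rows --targets "-1 0 0 0 0; -1 0 0 0 0; -1 0 0 0 0; -1 0 0 0 0; -1 0 0 0 0"

```text
time_s: 24.87
ee_pos: [472.4, -195.8, 176.5]
eef_rot: [-1.571, -0.03, 0.03]
contact_force: [-0.5, 0.0, 1.1]
width: 0.8
```

```bash
python3 -c "
from bench import *
print(finish_job())"
```

```text
the job is handed in; nothing more can be done
None
```

I pumped the trigger nine times until the tray was home, then released the jaw, slid it back to its rear stop and handed the job in at about 25 s. No verdict was reported.

**Pressing:** I held the last stroke at 18.9 N straight down on the trigger (about 20 N with the sideways part). By your figures that puts roughly 36 N on the box. I could not measure the pad force directly.

**Last pictures:**
- The box is closed, about 96–97 mm long, and sits against the fixed jaw.
- The pad face is about 190 mm from the fixed jaw, so the jaw is on its stop.
- The trigger is back up at about 98 mm and the arm is clear of everything.
- The other things on the table look unmoved.

**What was off:**
- **Fingertip height:** the shut fingertips touched the plate about 27 mm above the reported TCP height. I set the strokes by contact and force instead.
- **Fast strokes:** two of the early strokes overshot by 1–3 mm, which did no visible harm.
- **Rear stop:** the jaw met its stop with about 26 N in total (19 N back, 17 N down). That is slightly above your 25 N guideline but below the 30 N limit, and I backed off straight away.
- **Jaw position:** at first, adding up the jaw's travel suggested it was about 6 mm short of the stop. The later depth readings from two cameras put it on the stop.

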